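# Piping gun held ready over the tarts

## Robot

A 6-joint arm with a two-finger parallel gripper is mounted at the origin on the work surface. World frame = base frame: x ahead of the robot, y to its left, z up, the work surface at z = 0. Lengths are in m, angles in rad, forces in N, time in s.
With the tool pointing down it reaches from about 0.3 to 0.775 m from the base axis. Payload 14.6 kg.
Tool frame: the origin (TCP) lies midway between the tips of the shut fingers; the grasp point (between the pads) lies 19 mm behind it (ctrl.grip_depth is the distance from the TCP to the grasp point, in m); z points along the fingers, x is the direction in which the jaws open and shut, and the axes are right-handed (so a half turn about z gives the same grasp; the last joint's range is limited). The gripper opens to 94 mm and grips with 3 to 60 N. Pads are 16 mm wide; open, the fingers measure 119 mm over their backs; the gripper's body (75 mm by 177 mm) begins 78 mm behind the grasp point.
Start: joints at [1.102, 0.3, 1.521, -0, 1.321, -0.067], TCP at [0.215, 0.506, 0.205] pointing down, gripper open.
Joint ranges: [-3.03, 3.03], [-0.79, 2.21], [0.23, 2.52], [-1.04, 4.18], [0, 3.07], [-2.55, 2.55]. Speed limits (rad/s): [2.22, 2.22, 2.57, 3.14, 3.14, 3.14].

## Interface

Orientations are given as [roll, pitch, yaw] about the fixed x, y, z axes, in that order (R = Rz(yaw) Ry(pitch) Rx(roll)).
In Python, from station import ctrl gives the robot as it stands.
- The arm moves only by the tool play_rows, never from a script. Its argument "steps" is a list that holds one entry, the list of rows, each a list of 7 numbers: the shift along the tool's x, y, z in cm, then the turn, a rotation vector about the tool's x, y, z in rad, then the opening, from 0 (shut) to 1 (fully open). In form: [[[x, y, z, ax, ay, az, hand], ...]]. A call has 1 to 20 rows; each row is the pose to reach, as a shift and turn from the pose measured when the call began, along the tool's axes at that moment; what a row does not reach only later rows make up. A row lasts 1/12 s, in which the tool goes at most 41.7 mm and 7.16 degrees, less where a joint would pass 70% of its speed; a pose out of reach is approached as far as the arm can. A call with a gripper value outside its range is refused whole. The fingers move at their own pace and stop on an object; "force" is the grip in N (left out, the last holds). Time passes only in rows, so rows that repeat a pose let the fingers close. It gives the time, the measured TCP pose, the force and the opening at its end, in the units of the state.
- ctrl.get_obs(): the state, without advancing time (a new reading comes with each control period).
- ctrl.camera(name): name is "side" or "top"; returns a dict with "frame" (384x512x3 uint8, blue, green, red), "fovy" (degrees; the focal length in pixels is half the picture's height over the tangent of half this angle, whatever the lens; pixels are square), "cx", "cy" (the principal point, pixels), "D" ([k1, k2, p1, p2, k3] as OpenCV has them; the pictures are not rectified), "world_to_cam" (4x4, takes a point from world to camera coordinates). Camera axes: x right, y up, looking along -z (the intrinsics and any distortion apply to the point x, -y, -z); pixel columns grow to the right and rows downward; lengths in m; the calibration is good to about 2 mm. A picture is of the moment at which its call begins. There is no depth.
- ctrl.hand_in(): hands the job in, once; it reports no verdict.
The state is a dict: "time_s": time; "qpos": joint angles; "joint_vel": joint speeds; "tau": joint torques, N m; "ee_pos": TCP position; "eef_rot": TCP orientation; "force": force on the tool from outside, world axes, zero at the start; "moment": the same for the moment, N m; "grip_width": finger opening in m.
Only numpy, scipy, OpenCV 4.12 (cv2) and the standard library are available. Lean on these libraries where they do the work, as an engineer would, in place of code of your own. Each camera call takes 0.05 s, during which the arm holds its last target. There are 200 camera calls.

## Task

Swing the clear cover of the tart tray fully open, gently, onto its stop. Only then draw the red-gripped piping gun up out of its stand and hold it ready to pipe: nozzle down, slanted about halfway between upright and lying flat, with the nozzle about 5 cm above the tarts and over the middle part of the tray. Finish like that, still holding the gun steady in the air, with the cover left open and the bowl, jar and spatula left alone.

Things in the scene. Friction and masses are not known exactly. Their poses are not given: they have to be found in the camera images.
- tray: Aluminium baking tray, 160 x 240 x 30 mm (its x, y, z), fixed to the bench, holding twelve fixed tarts, tops 22 mm above the bench. Origin: centre of its underside, on the bench. Its x axis points from the cover's handle side (near the robot) to the hinge side (far), y along the hinge, z up; turned up to 0.2 rad.
- cover (a joint): Clear flat cover in a steel frame (240 mm wide, 8 mm thick), hinged along the tray's far edge. 0 = closed (level, 38 mm above the bench), 1.65 rad = fully open on its stop, just past upright; starts between 0 and 0.2. The stiff hinge holds the cover wherever it is left (about 3 to 5 N at the handle moves it).
- cover_bar (a point): Middle of the cover's handle: black round bar, 12 mm thick, parallel to the hinge, in the cover's plane, 210 mm from the hinge line. Free length 100 mm between two steel arms; a free gap of 36 mm between bar and cover frame, open from above when closed. Moves with the cover; axes: x from bar to hinge, y along the bar.
- cover_hinge (a point): Middle of the cover's hinge line, 38 mm above the bench, at 85 mm along the tray's x axis from its origin. The cover turns about the tray's y axis.
- stand: Steel cup stand, fixed to the bench: tube 56 mm outside, 46 mm inside, rim 93 mm above the bench, on a flange 84 mm across and 6 mm thick. Origin: centre of its underside.
- gun: Piping gun, round about its z axis (nozzle to back end), 158 mm long, 0.2 to 0.4 kg. Origin: nozzle tip. Along z: nozzle 0-36 mm, barrel (38 mm diameter) to 85, dark collar (54 mm) to 91, red grip (36 mm diameter) to 152, white button (28 mm) to 158. Centre of mass about 90 mm. Stands upright, loose in the stand, nozzle down, its collar resting on the rim, tip 8 mm above the bench.
- bowl: Bystander: yellow plastic bowl, 110 mm across, 50 mm high, loose. Origin: centre of its underside.
- jar: Bystander: amber glass jar, 60 mm across, 85 mm high, loose. Origin: centre of its underside.
- spatula: Bystander: spatula with red handle, 260 mm long, lying on the bench, loose. Origin: centre of its underside, its length along its x axis.

How it is judged:
On the way, in this order (a step that is already met when the one before it is completed fails the run):
1. the cover is fully open on its stop (above 1.58 rad) with the gun still in its stand (value of joint cover above 1.58 rad and distance between gun and stand below 0.03 m), for 0.3 s.
2. the gun has been drawn clear above its stand's rim (height (world z) of gun above 0.098 m), for 0.05 s.
At the end, for the whole second after the job is handed in: Cover open (over 1.55 rad); gun held still by the fingers alone, nozzle down, 32 to 58 degrees from upright, nozzle tip 42 to 112 mm above the bench and within 60 mm (tray x) and 90 mm (tray y) of the tray's middle; bowl, jar, spatula within 30 mm of their starts (value of joint cover above 1.55 rad and angle between gun's own z axis and vertical between 0.55 and 1.02 rad and height (world z) of gun between 0.042 and 0.112 m and x of gun in the frame of tray between -0.06 and 0.06 m and y of gun in the frame of tray between -0.09 and 0.09 m and contact force between gun and the fingers above 2 N and contact force between gun and tray below 0.1 N and contact force between gun and stand below 0.1 N and linear speed of gun below 0.03 m/s and angular speed of gun below 0.3 rad/s and distance of each of bowl, jar, spatula from where it was at the start of the episode below 0.03 m); the arm keeps its last pose, push and grip.
It fails at once if the cover is swung faster than 2 rad/s (velocity of joint cover above 2 rad/s or velocity of joint cover below -2 rad/s).
It fails at once if the gun leaves its stand while the cover is not open (distance between gun and stand above 0.05 m and value of joint cover below 1.45 rad).
It fails at once if the bowl, jar or spatula is moved by more than 30 mm (distance of any of bowl, jar, spatula from where it was at the start of the episode above 0.03 m).
It also fails if it takes over 59 s, if anything falls off the work surface, if the arm or the gripper's body presses on something with over 40 N, if the wrist force passes 120 N, or if a joint passes its speed limit or range.

## Working session

There is one attempt and no reset: what is moved stays moved. The work goes in short steps, Python scripts to look and compute and a tool call to move; the robot and the scene stay as the last step left them, time stands still between calls to the robot, and variables do not carry over. Pictures are saved under pics/ and viewed, about 8 in all and at most 12, crops included, and the job is handed in when it is done.

Besides the shell and the picture viewer there is one more tool, called after "Emit:" in YAML: its name, and indented under it one key for each argument. play_rows: Moves the arm, as the interface text tells. Its arguments: {"type":"object","properties":{"steps":{"type":"array"},"force":{"type":"number"}},"required":["steps"]}

```bash
mkdir -p pics; ls
cat > h.py <<'E'
import numpy as np, cv2
from station import ctrl
def cam(n):
    c=ctrl.camera(n); f=192/np.tan(np.radians(c["fovy"])/2)
    c["K"]=np.array([[f,0,c["cx"]],[0,f,c["cy"]],[0,0,1]]); c["Dd"]=np.array(c["D"],float); c["T"]=np.array(c["world_to_cam"]); return c
def ray(c,uv):
    p=cv2.undistortPoints(np.array([[uv]],float),c["K"],c["Dd"])[0,0]
    R=c["T"][:3,:3]; o=-R.T@c["T"][:3,3]; d=R.T@np.array([p[0],-p[1],-1.]); return o,d/np.linalg.norm(d)
def onz(c,uv,z):
    o,d=ray(c,uv); return o+d*(z-o[2])/d[2]
def proj(c,P):
    P=np.atleast_2d(P); q=(c["T"][:3,:3]@P.T).T+c["T"][:3,3]; q=q*[1,-1,-1]
    return cv2.projectPoints(q,np.zeros(3),np.zeros(3),c["K"],c["Dd"])[0][:,0]
E
python3 - <<'E'
from h import *
for n in("top","side"):
    c=cam(n); cv2.imwrite(f"pics/{n}0.png",c["frame"]); R=c["T"][:3,:3]; print(n,-R.T@c["T"][:3,3],-R[2],c["fovy"],c["D"])
print(ctrl.get_obs())
E
```

```text
pics
top [ 0.44157016 -0.0819803   1.19937908] [ 0.1376253  -0.00524573 -0.99047047] 45.63930555905799 [-0.10364827  0.          0.          0.          0.        ]
side [0.45236638 0.68516386 0.64993484] [ 0.15403513 -0.78251399 -0.60327857] 52.92765351719309 [0.02148008 0.         0.         0.         0.        ]
{'time_s': 0.1, 'qpos': array([ 1.10242142e+00,  3.00411130e-01,  1.52153334e+00, -2.77395114e-05,
        1.32073406e+00, -6.66136317e-02]), 'joint_vel': array([ 0.00076969, -0.00211979, -0.00042593, -0.00065056, -0.0013261 ,
        0.00071523]), 'tau': array([-6.49764424e-04, -5.32636857e+01, -3.53282332e+01,  7.09492341e-02,
        2.34367879e-02, -7.76543766e-05]), 'ee_pos': array([0.21497437, 0.50597342, 0.20493943]), 'eef_rot': array([-3.14154718e+00,  1.08526292e-03,  1.16904195e+00]), 'force': array([-0.37445654,  0.33570928, -0.06446687]), 'moment': array([-0.00804199, -0.01180639, -0.01249633]), 'grip_width': 0.0937915436319052}
```

View pics/top0.png

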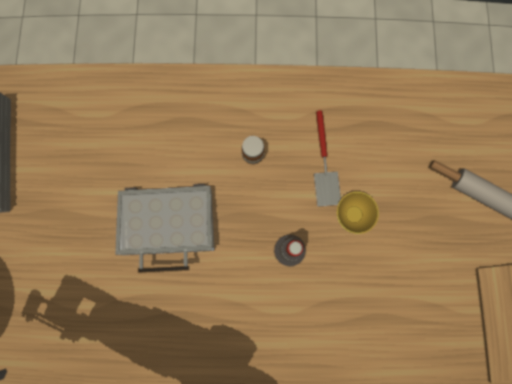

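View pics/side0.png

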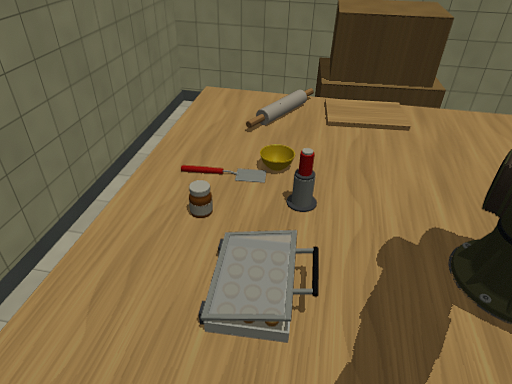

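Run:
```python
from h import *
a=cv2.imread("pics/top0.png")[175:285,105:225]; b=cv2.imread("pics/side0.png")[225:345,195:325]; 
k=lambda i:cv2.resize(i,(390,360),interpolation=cv2.INTER_CUBIC)
cv2.imwrite("pics/crop.png",np.hstack([k(a),k(b)]))
c=cam("top");s=cam("side")
def blobs(c,m,name,mn=30):
    n,l,st,ce=cv2.connectedComponentsWithStats(m.astype(np.uint8))
    for i in range(1,n):
        if st[i,4]>=mn:
            ys,xs=np.where(l==i); r=cv2.minAreaRect(np.c_[xs,ys].astype(np.float32)); print(name,st[i],ce[i].round(1),cv2.boxPoints(r).round(1).tolist())
for nm,q in(("top",c),("side",s)):
    h=cv2.cvtColor(q["frame"],cv2.COLOR_BGR2HSV); H,S,V=[h[...,i].astype(int) for i in range(3)]
    blobs(q,(V<48),nm+" black",25)
    blobs(q,((H<6)|(H>172))&(S>150)&(V>70),nm+" red",20)
    blobs(q,(S<45)&(V>165),nm+" white",20)
```

```text
top red [317 111   9  46 216] [321.3 132.4] [[316.3999938964844, 111.19999694824219], [321.3999938964844, 110.5999984741211], [326.3999938964844, 155.60000610351562], [321.3999938964844, 156.1999969482422]]
top white [226   0  20   9 111] [233.8   2.9] [[226.0, 0.0], [245.0, 0.0], [245.0, 8.0], [226.0, 8.0]]
top white [345   1  20   9  92] [352.7   4.5] [[345.0, 1.0], [364.0, 1.0], [364.0, 9.0], [345.0, 9.0]]
top white [243 137  19  18 252] [252.3 145.5] [[240.5, 145.5], [252.5, 133.5], [264.5, 145.5], [252.5, 157.5]]
top white [291 243   9  10  75] [295.1 247.7] [[291.0, 243.0], [299.0, 243.0], [299.0, 252.0], [291.0, 252.0]]
side black [330   6   9  68 135] [333.7  39.5] [[327.79998779296875, 72.69999694824219], [337.29998779296875, 5.900000095367432], [339.5, 6.199999809265137], [330.0, 73.0]]
side black [315  61   7  36 118] [318.4  82.8] [[314.8999938964844, 95.80000305175781], [317.79998779296875, 60.900001525878906], [322.8999938964844, 61.29999923706055], [320.0, 96.19999694824219]]
side black [144  96  53  47  69] [170.4 114.8] [[139.60000610351562, 137.0], [191.800003051757
[... 1150 characters left out ...]
312.0, 296.0]]
side black [  0 280  21  24  27] [  9.7 292. ] [[-0.800000011920929, 302.29998779296875], [19.700000762939453, 279.70001220703125], [20.600000381469727, 280.6000061035156], [0.10000000149011612, 303.1000061035156]]
side black [199 313   5  11  27] [200.3 319. ] [[196.8000030517578, 313.70001220703125], [199.89999389648438, 312.70001220703125], [203.0, 323.0], [199.89999389648438, 323.8999938964844]]
side red [301 151  13  25 161] [308.  163.9] [[301.0, 151.0], [313.0, 151.0], [313.0, 175.0], [301.0, 175.0]]
side red [181 166  42   7 181] [201.7 168.8] [[180.8000030517578, 169.60000610351562], [181.10000610351562, 165.10000610351562], [222.3000030517578, 168.0], [222.0, 172.5]]
```

View pics/crop.png

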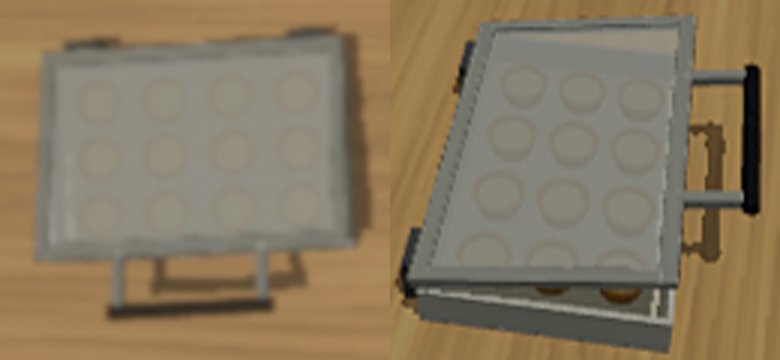

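```bash
cat >> h.py <<'E'
def tri(c,u,s,v):
    o,d=ray(c,u);p,e=ray(s,v); t=np.linalg.lstsq(np.c_[d,-e],p-o,rcond=None)[0]
    A=o+d*t[0];B=p+e*t[1]; return (A+B)/2,np.linalg.norm(A-B)
E
python3 - <<'E'
from h import *
c=cam("top");s=cam("side")
for n,u,v in(("farR",(211.2,186.3),(225.7,231.7)),("farL",(117.9,190.9),(203.3,318.3)),("nearR",(214.2,249.2),(296,231)),("nearL",(116.4,253.8),(291,320)),("barL",(138.2,270.3),(315,296)),("barR",(188.7,267.6),(315,247.2)),("gunbutton",(295.1,247.7),(307.5,151.5))):
    p,e=tri(c,u,s,v); print(n,p.round(4),round(e,4), "onz.04",onz(c,u,.04)[:2].round(3))
print("gun button top", onz(c,(295.1,247.7),.168), "side", onz(s,(307.5,151.5),.168))
# red grip in side: axis base & top
print("tcpproj",proj(c,[.215,.506,.205]),proj(s,[.215,.506,.205]))
for n,u,z in(("bowl",(357.5,211.5),.05),("jar",(252.5,146),.085),("spatH",(319.5,111),.01),("spatB",(327,206),.005),("standflange",(290,250),.006)): print(n,onz(c,u,z)[:2].round(3))
E
```

```text
farR [0.6406 0.0304 0.0408] 0.0006 onz.04 [0.64 0.03]
farL [0.6219 0.272  0.0415] 0.005 onz.04 [0.625 0.273]
nearR [0.4783 0.0162 0.0633] 0.0 onz.04 [0.479 0.018]
nearL [0.4608 0.2595 0.0679] 0.0023 onz.04 [0.462 0.268]
barL [0.4225 0.2014 0.0734] 0.0003 onz.04 [0.422 0.21 ]
barR [0.4322 0.076  0.0787] 0.0004 onz.04 [0.432 0.081]
gunbutton [ 0.4808 -0.1755  0.1635] 0.0011 onz.04 [ 0.486 -0.187]
gun button top [ 0.48120987 -0.17510285  0.168     ] side [ 0.48004219 -0.16756702  0.168     ]
tcpproj [[-14.56719197 360.98479449]] [[528.47468619 499.16813995]]
bowl [ 0.58  -0.345]
jar [ 0.737 -0.075]
spatH [ 0.859 -0.255]
spatB [ 0.599 -0.274]
standflange [ 0.481 -0.176]
```

```bash
cat >> h.py <<'E'
from scipy.spatial.transform import Rotation as Ro
def rel(pos,R=None):
    o=ctrl.get_obs(); R0=Ro.from_euler("xyz",o["eef_rot"]); 
    sh=R0.inv().apply(np.array(pos)-o["ee_pos"])*100
    rv=(R0.inv()*R).as_rotvec() if R is not None else np.zeros(3)
    print("rel",sh.round(2),rv.round(3)); return sh,rv
E
python3 -c "
from h import *
rel([.427,.139,.14],Ro.from_euler('xyz',[np.pi,0,.077]))"
```

```text
rel [-25.5   33.86   6.53] [0.    0.    1.092]
```

Emit:
play_rows:
  steps:
    - [[-12,16,1,0,0,0.5,0.38],[-25.5,33.9,3,0,0,1.092,0.38],[-25.5,33.9,3,0,0,1.092,0.38],[-25.5,33.9,3,0,0,1.092,0.38],[-25.5,33.9,3,0,0,1.092,0.38],[-25.5,33.9,3,0,0,1.092,0.38],[-25.5,33.9,3,0,0,1.092,0.38],[-25.5,33.9,3,0,0,1.092,0.38],[-25.5,33.9,3,0,0,1.092,0.38],[-25.5,33.9,3,0,0,1.092,0.38],[-25.5,33.9,5,0,0,1.092,0.38],[-25.5,33.9,6.5,0,0,1.092,0.38],[-25.5,33.9,6.5,0,0,1.092,0.38],[-25.5,33.9,6.5,0,0,1.092,0.38],[-25.5,33.9,6.5,0,0,1.092,0.38],[-25.5,33.9,6.5,0,0,1.092,0.38]]

```text
time_s: 1.63
ee_pos: [0.4276, 0.1394, 0.1414]
eef_rot: [3.142, -0.001, 0.078]
force: [0.1, -0.7, -0.2]
grip_width: 0.0355
```

Run:
```python
from h import *
o=ctrl.get_obs(); print(o["time_s"],o["ee_pos"],o["eef_rot"],o["grip_width"],o["force"])
rel([.427,.139,.057],Ro.from_euler('xyz',[np.pi,0,.077]))
a=cam("top")["frame"][160:310,95:255]; b=cam("side")["frame"][150:330,190:382]
k=lambda i:cv2.resize(i,(400,375),interpolation=cv2.INTER_CUBIC)
cv2.imwrite("pics/c2.png",np.hstack([k(a),k(b)]))
```

```text
1.6333 [0.42756816 0.13942867 0.14136317] [ 3.14152648e+00 -1.29180860e-03  7.80421258e-02] 0.035479783184963504 [ 0.11165229 -0.65905667 -0.18990559]
rel [-0.07  0.04  8.44] [ 0.    -0.001  0.001]
```

View pics/c2.png

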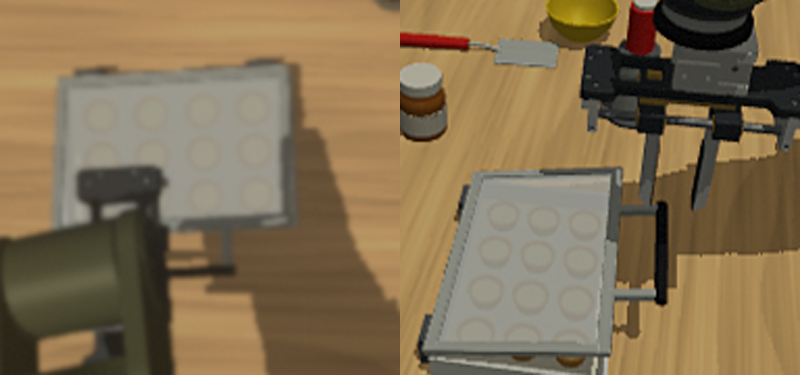

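Emit:
play_rows:
  steps:
    - [[0,0,2,0,0,0,0.38],[0,0,4,0,0,0,0.38],[0,0,5.5,0,0,0,0.38],[0,0,7,0,0,0,0.38],[0,0,8,0,0,0,0.38],[0,0,8.5,0,0,0,0.38],[0,0,8.5,0,0,0,0.38],[0,0,8.5,0,0,0,0],[0,0,8.5,0,0,0,0],[0,0,8.5,0,0,0,0],[0,0,8.5,0,0,0,0],[0,0,8.5,0,0,0,0]]
  force: 25

```text
time_s: 2.73
ee_pos: [0.4288, 0.1395, 0.0569]
eef_rot: [-3.141, -0.004, 0.078]
force: [5.1, 0.1, -2.4]
grip_width: 0.0109
```

```bash
python3 -c "
from math import *
for a0,n in((.18,20),(.98,14)):
  print([[round(21*(cos(a0)-cos(a0+.04*i)),1),round(-21*(sin(a0+.04*i)-sin(a0)),1)] for i in range(1,n+1)])"
```

```text
[[0.2, -0.8], [0.4, -1.6], [0.6, -2.4], [0.9, -3.2], [1.2, -4.0], [1.5, -4.8], [1.8, -5.6], [2.2, -6.3], [2.6, -7.0], [3.1, -7.7], [3.6, -8.4], [4.1, -9.1], [4.6, -9.8], [5.2, -10.4], [5.7, -11.0], [6.3, -11.6], [7.0, -12.2], [7.6, -12.7], [8.3, -13.2], [9.0, -13.7]]
[[0.7, -0.5], [1.4, -0.9], [2.2, -1.3], [2.9, -1.6], [3.7, -2.0], [4.5, -2.3], [5.3, -2.6], [6.1, -2.8], [6.9, -3.0], [7.7, -3.2], [8.5, -3.3], [9.4, -3.4], [10.2, -3.5], [11.1, -3.5]]
```

Emit:
play_rows:
  steps:
    - [[0.2,0,-0.8,0,0,0,0],[0.4,0,-1.6,0,0,0,0],[0.6,0,-2.4,0,0,0,0],[0.9,0,-3.2,0,0,0,0],[1.2,0,-4.0,0,0,0,0],[1.5,0,-4.8,0,0,0,0],[1.8,0,-5.6,0,0,0,0],[2.2,0,-6.3,0,0,0,0],[2.6,0,-7.0,0,0,0,0],[3.1,0,-7.7,0,0,0,0]]

```text
time_s: 3.57
ee_pos: [0.4588, 0.1416, 0.1346]
eef_rot: [3.141, -0.002, 0.078]
force: [-11.6, -4.7, 2.2]
grip_width: 0.011
```

Emit:
play_rows:
  steps:
    - [[0.5,0,-0.7,0,0,0,0],[1.0,0,-1.4,0,0,0,0],[1.5,0,-2.1,0,0,0,0],[2.1,0,-2.7,0,0,0,0],[2.6,0,-3.3,0,0,0,0],[3.2,0,-3.9,0,0,0,0],[3.9,0,-4.5,0,0,0,0],[4.5,0,-5.0,0,0,0,0],[5.2,0,-5.5,0,0,0,0],[5.9,0,-6.0,0,0,0,0]]

```text
time_s: 4.4
ee_pos: [0.5175, 0.1461, 0.1965]
eef_rot: [3.141, -0.001, 0.078]
force: [-9.0, -4.5, 8.0]
grip_width: 0.011
```

Run:
```python
from h import *
o=ctrl.get_obs(); print(o["qpos"].round(2))
b=cam("side")["frame"][80:345,150:470]
cv2.imwrite("pics/c3.png",cv2.resize(b,None,fx=2,fy=2,interpolation=cv2.INTER_CUBIC))
```

```text
[ 0.21  0.28  1.57 -0.    1.29  0.13]
```

View pics/c3.png

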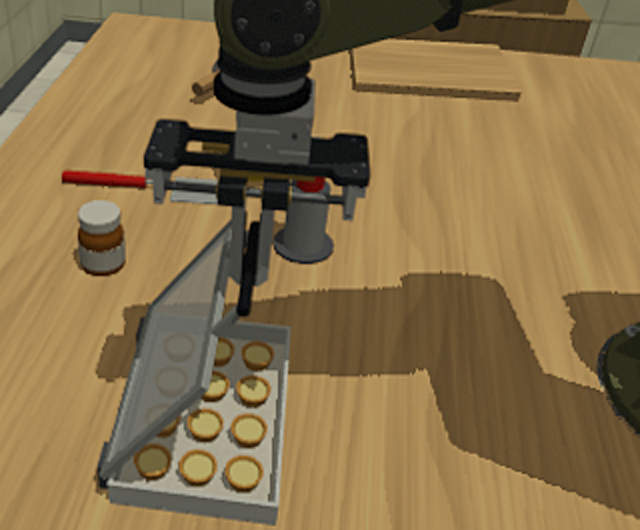

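Emit:
play_rows:
  steps:
    - [[0.7,0,-0.5,0,0,0,0],[1.4,0,-0.9,0,0,0,0],[2.2,0,-1.3,0,0,0,0],[2.9,0,-1.6,0,0,0,0],[3.7,0,-2.0,0,0,0,0],[4.5,0,-2.3,0,0,0,0],[5.3,0,-2.6,0,0,0,0],[6.1,0,-2.8,0,0,0,0],[6.9,0,-3.0,0,0,0,0],[7.7,0,-3.2,0,0,0,0],[8.5,0,-3.3,0,0,0,0],[9.4,0,-3.4,0,0,0,0],[10.2,0,-3.5,0,0,0,0],[11.1,0,-3.5,0,0,0,0],[11.1,0,-3.5,0,0,0,0]]

```text
time_s: 5.7
ee_pos: [0.6313, 0.1544, 0.234]
eef_rot: [3.141, -0.006, 0.077]
force: [2.1, -4.0, 4.7]
grip_width: 0.0111
```

Emit:
play_rows:
  steps:
    - [[0.4,0,0,0,0,0,0],[0.8,0,0,0,0,0,0],[1.1,0,0,0,0,0,0],[1.4,0,0,0,0,0,0],[1.6,0,0,0,0,0,0],[1.8,0,0,0,0,0,0],[1.8,0,0,0,0,0,0],[1.8,0,0,0,0,0,0]]

```text
time_s: 6.37
ee_pos: [0.6495, 0.1557, 0.234]
eef_rot: [3.141, -0.007, 0.077]
force: [1.8, -4.0, -3.5]
grip_width: 0.0109
```

Emit:
play_rows:
  steps:
    - [[0.2,0,0,0,0,0,0],[0.4,0,0,0,0,0,0],[0.4,0,0,0,0,0,0],[0.4,0,0,0,0,0,0]]

```text
time_s: 6.7
ee_pos: [0.6516, 0.1559, 0.2339]
eef_rot: [3.14, -0.001, 0.077]
force: [-19.8, -6.5, 3.5]
grip_width: 0.0111
```

Emit:
play_rows:
  steps:
    - [[0,0,0,0,0,0,0.3],[0,0,0,0,0,0,0.4],[0,0,0,0,0,0,0.4],[0,0,0,0,0,0,0.4],[0,0,-1,0,0,0,0.4],[0,0,-3,0,0,0,0.4],[0,0,-5,0,0,0,0.4],[0,0,-6,0,0,0,0.4],[0,0,-6,0,0,0,0.4],[0,0,-6,0,0,0,0.4]]

```text
time_s: 7.53
ee_pos: [0.6516, 0.156, 0.2939]
eef_rot: [3.141, -0.002, 0.077]
force: [0.5, -0.3, -1.0]
grip_width: 0.0378
```

```bash
python3 -c "
from h import *
print(ctrl.get_obs()['grip_width'])
rel([.481,-.1755,.25],Ro.from_euler('xyz',[np.pi,0,1.22]))"
```

```text
0.0377879435082374
rel [-19.57  31.73   4.39] [ 2.000e-03 -1.000e-03 -1.143e+00]
```

Emit:
play_rows:
  steps:
    - [[-4,2,0,0,0,0,0.4],[-8,5,0,0,0,-0.1,0.5],[-10,9,0,0,0,-0.2,0.8],[-12,13,0,0,0,-0.32,1],[-14,17,0,0,0,-0.44,1],[-16,21,0,0,0,-0.56,1],[-18,25,0,0,0,-0.68,1],[-19.6,29,0,0,0,-0.8,1],[-19.6,31.7,2,0,0,-0.92,1],[-19.6,31.7,4,0,0,-1.04,1],[-19.6,31.7,4.4,0,0,-1.143,1],[-19.6,31.7,4.4,0,0,-1.143,1],[-19.6,31.7,4.4,0,0,-1.143,1],[-19.6,31.7,4.4,0,0,-1.143,1],[-19.6,31.7,4.4,0,0,-1.143,1],[-19.6,31.7,4.4,0,0,-1.143,1]]

```text
time_s: 8.87
ee_pos: [0.4811, -0.1745, 0.2505]
eef_rot: [3.139, 0.0, 1.22]
force: [0.7, 0.4, 0.0]
grip_width: 0.0942
```

Run:
```python
from h import *
o=ctrl.get_obs(); print(o["qpos"].round(2),o["grip_width"])
rel([.481,-.1755,.105],Ro.from_euler('xyz',[np.pi,0,1.22]))
c=cam("top");s=cam("side")
d=np.array([.997,.077]);h=np.array([.634,.155])
for a in(1.5,1.58,1.65):
  p=[*(h-.21*np.cos(a)*d),.038+.21*np.sin(a)]; print(a,proj(c,p).round(1),proj(s,p).round(1))
b=s["frame"][60:345,150:500]; t=c["frame"][130:300,80:400]
cv2.imwrite("pics/c4.png",np.vstack([cv2.resize(b,(420,342)),cv2.resize(t,(420,223))]))
```

```text
[-0.42  0.18  1.56 -0.    1.39 -1.64] 0.09422094648659658
rel [-0.09 -0.02 14.55] [ 0.003  0.    -0.   ]
1.5 [[144.3 178.6]] [[217.  191.8]]
1.58 [[144.  170.9]] [[207.7 190.7]]
1.65 [[143.9 164.2]] [[199.6 190.3]]
```

View pics/c4.png

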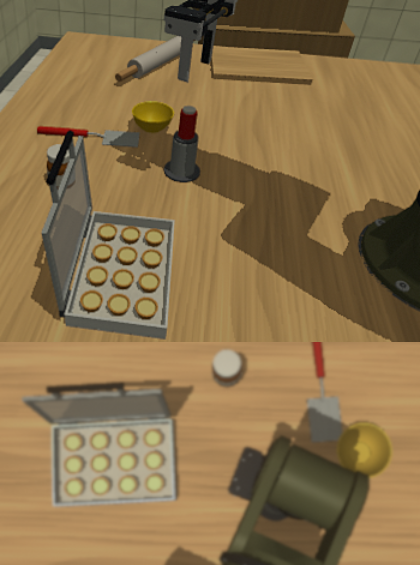

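Emit:
play_rows:
  steps:
    - [[0,0,3,0,0,0,1],[0,0,6,0,0,0,1],[-0.1,0,9,0,0,0,1],[-0.1,0,11,0,0,0,1],[-0.1,0,12.5,0,0,0,1],[-0.1,0,13.7,0,0,0,1],[-0.1,0,14.4,0,0,0,1],[-0.1,0,14.4,0,0,0,1],[-0.1,0,14.4,0,0,0,1]]

```text
time_s: 9.72
ee_pos: [0.4812, -0.1758, 0.1067]
eef_rot: [3.139, 0.0, 1.22]
force: [0.9, -0.2, -0.2]
grip_width: 0.0938
```

Emit:
play_rows:
  steps:
    - [[0,0,0,0,0,0,0.5],[0,0,0,0,0,0,0.2],[0,0,0,0,0,0,0],[0,0,0,0,0,0,0],[0,0,0,0,0,0,0],[0,0,0,0,0,0,0],[0,0,0,0,0,0,0],[0,0,0,0,0,0,0],[0,0,0,0,0,0,0]]
  force: 45

```text
time_s: 10.47
ee_pos: [0.4812, -0.1758, 0.1067]
eef_rot: [3.139, 0.0, 1.22]
force: [-0.2, -0.5, -0.1]
grip_width: 0.0378
```

Emit:
play_rows:
  steps:
    - [[0,0,0,0,0,0,0],[0,0,0,0,0,0,0],[0,0,0,0,0,0,0],[0,0,-0.5,0,0,0,0],[0,0,-1.5,0,0,0,0],[0,0,-2,0,0,0,0],[0,0,-2,0,0,0,0]]

```text
time_s: 11.05
ee_pos: [0.4817, -0.1761, 0.1283]
eef_rot: [3.137, 0.001, 1.22]
force: [-0.7, -0.4, -3.3]
grip_width: 0.0357
```

Emit:
play_rows:
  steps:
    - [[0,0,-2,0,0,0,0],[0,0,-4,0,0,0,0],[0,0,-6,0,0,0,0],[0,0,-8,0,0,0,0],[0,0,-10,0,0,0,0],[0,0,-12,0,0,0,0],[0,0,-13,0,0,0,0],[0,0,-13,0,0,0,0],[0,0,-13,0,0,0,0]]

```text
time_s: 11.8
ee_pos: [0.481, -0.1757, 0.2577]
eef_rot: [3.137, 0.001, 1.22]
force: [-1.1, 0.2, -3.7]
grip_width: 0.0357
```

Run:
```python
from h import *
p=.2;z=np.array([np.cos(p),np.sin(p),-1])/2**.5; x=np.array([-np.sin(p),np.cos(p),0]); R=Ro.from_matrix(np.c_[x,np.cross(z,x),z])
tip=np.array([.548,.148,.075])
for up in(.08,0): rel(tip-.0987*z+[0,0,up],R)
rel([.46,.03,.26],Ro.from_euler('xyz',[np.pi,0,p+np.pi/2]))
```

```text
rel [ 29.05 -10.79   3.22] [-0.761  0.218 -0.521]
rel [ 29.06 -10.83  11.22] [-0.761  0.218 -0.521]
rel [18.6  -9.04 -0.29] [ 0.004  0.002 -0.551]
```

Emit:
play_rows:
  steps:
    - [[0.6,-0.2,0,-0.015,0.004,-0.01,0],[2,-0.8,0,-0.05,0.014,-0.035,0],[4,-1.5,0,-0.1,0.03,-0.07,0],[6,-2.2,0,-0.15,0.044,-0.104,0],[8,-3,0,-0.2,0.058,-0.14,0],[10,-3.7,0,-0.26,0.074,-0.178,0],[12,-4.5,0,-0.31,0.09,-0.215,0],[14,-5.2,0,-0.365,0.105,-0.25,0],[16,-6,0,-0.42,0.12,-0.287,0],[18,-6.7,0.5,-0.47,0.135,-0.32,0],[20,-7.4,1,-0.52,0.15,-0.358,0],[22,-8.2,1.5,-0.575,0.165,-0.394,0],[24,-8.9,2,-0.63,0.18,-0.43,0],[26,-9.6,2.5,-0.68,0.195,-0.466,0],[27.5,-10.2,2.8,-0.72,0.206,-0.493,0],[28.5,-10.6,3,-0.745,0.214,-0.51,0],[29,-10.8,3.2,-0.761,0.218,-0.521,0],[29,-10.8,3.2,-0.761,0.218,-0.521,0],[29,-10.8,3.2,-0.761,0.218,-0.521,0],[29,-10.8,3.2,-0.761,0.218,-0.521,0]]

```text
time_s: 13.47
ee_pos: [0.4791, 0.1334, 0.2246]
eef_rot: [2.357, -0.0, 1.77]
force: [-0.7, -0.0, -3.2]
grip_width: 0.0357
```

Run:
```python
from h import *
o=ctrl.get_obs(); print(o["qpos"].round(2),o["grip_width"])
p=.2;z=np.array([np.cos(p),np.sin(p),-1])/2**.5; x=np.array([-np.sin(p),np.cos(p),0]); R=Ro.from_matrix(np.c_[x,np.cross(z,x),z])
rel(np.array([.548,.148,.075])-.0987*z,R)
c=cam("top");s=cam("side")
b=s["frame"][60:345,150:500]; t=c["frame"][130:300,80:400]
cv2.imwrite("pics/c5.png",np.vstack([cv2.resize(b,(420,342)),cv2.resize(t,(420,223))]))
```

```text
[ 0.2  -0.21  2.2   0.01  0.36 -1.58] 0.03565184828932473
rel [ 0.06 -5.6   5.69] [-0.001  0.    -0.   ]
```

View pics/c5.png

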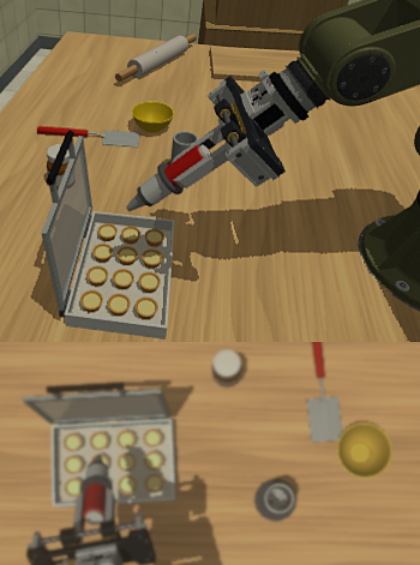

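Emit:
play_rows:
  steps:
    - [[0,-0.6,0.6,0,0,0,0],[0,-1.4,1.4,0,0,0,0],[0,-2.3,2.3,0,0,0,0],[0,-3.2,3.2,0,0,0,0],[0,-4,4,0,0,0,0],[0,-4.7,4.7,0,0,0,0],[0,-5.2,5.2,0,0,0,0],[0.1,-5.5,5.6,0,0,0,0],[0.1,-5.6,5.7,0,0,0,0],[0.1,-5.6,5.7,0,0,0,0],[0.1,-5.6,5.7,0,0,0,0],[0.1,-5.6,5.7,0,0,0,0],[0.1,-5.6,5.7,0,0,0,0],[0.1,-5.6,5.7,0,0,0,0]]

```text
time_s: 14.73
ee_pos: [0.4801, 0.1344, 0.1455]
eef_rot: [2.355, -0.0, 1.77]
force: [-0.2, -1.2, -3.1]
grip_width: 0.0356
```

Run:
```python
from h import *
o=ctrl.get_obs(); print(o["qpos"].round(2),o["joint_vel"].round(4),o["grip_width"])
c=cam("top");s=cam("side")
print(proj(c,[.548,.148,.075]),proj(s,[.548,.148,.075]))
b=s["frame"][60:345,150:500]; t=c["frame"][130:300,80:400]
cv2.imwrite("pics/c6.png",np.vstack([cv2.resize(b,(420,342)),cv2.resize(t,(420,223))]))
```

```text
[ 0.2  -0.05  2.29 -0.    0.12 -1.57] [-0.0007  0.0009  0.0019 -0.0014 -0.0004  0.    ] 0.03562530797349405
[[161.59083106 219.88278508]] [[254.75661584 263.84449445]]
```

View pics/c6.png

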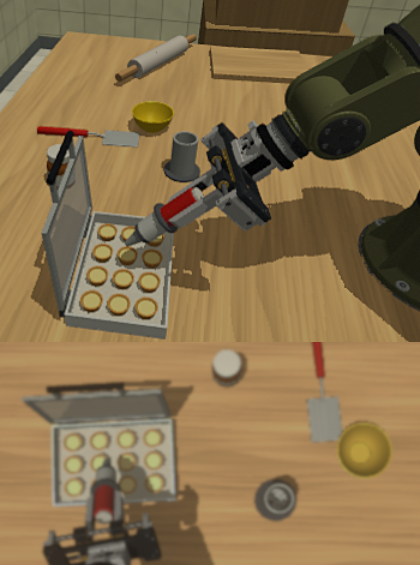

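```bash
python3 -c "
from h import *
print(ctrl.hand_in())"
```

```text
the job is handed in; nothing more can be done
None
```

I opened the cover onto its stop, then drew the gun from its stand and handed in with it held slanted over the tray. The clock read 14.7 s of the 59 s allowed. The hand-in gives no verdict.

- **Cover:** I gripped the bar at 25 N and swung it round at about 0.5 rad/s. The force rose to about 20 N as it met the stop, and I then released it. Both views afterwards put it at about 1.64–1.65 rad, and it still looked open in the last picture.
- **Gun:** I gripped it at 45 N on the red part and lifted it. The tool then carried a steady 3 N or so, and the finger opening held at 35.6 mm.
- **Final pose:** The tool is slanted 45° with the nozzle down. The tip works out at about (0.548, 0.148, 0.075) m, roughly 5 cm above the tarts and over the tray's middle. In the side view the tip is within about 2 px of where that predicts, and the arm was nearly still.
- **Bowl, jar and spatula:** They look unmoved in the last pictures, but I did not measure them again.

No check failed or disagreed.

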